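Clamp a bottle in the labelling vise until the torque knob clicks

ROBOT

A 6-joint arm with a two-finger parallel gripper is mounted at the origin on the work surface. World frame = base frame: x ahead of the robot, y to its left, z up, the work surface at z = 0. Lengths are in m, angles in rad, forces in N, time in s.
With the tool pointing down it reaches from about 0.35 to 0.775 m from the base axis. Payload 5.5 kg.
Tool frame: the origin (TCP) lies at the very end of the fingers, on their centre line; the grasp point (between the pads) lies 19 mm behind it; z points along the fingers, y is the line along which they close (so a half turn about z gives the same grasp; the last joint's range is limited). The gripper opens to 85 mm and grips with 20 to 120 N. Pads are 22 mm wide; open, the fingers measure 114 mm over their backs; the gripper's body (76 mm by 85 mm) begins 54 mm behind the grasp point. The pads swing forward as they close: fully open they stand 13 mm farther back than shut.
Start: joints at [1.16, 0.313, 0.046, 1.304, 0, 1.431], TCP at [0.154, 0.554, 0.231] pointing down, gripper open.
Joint ranges: [-2.76, 2.76], [-0.86, 1.69], [-1.03, 1.26], [-2.2, 2.34], [-1.47, 1.5], [-3.14, 3.14]. Speed limits (rad/s): [2.57, 2.57, 3.14, 3.14, 3.14, 3.14].

INTERFACE

Orientations are given as a unit quaternion [w, x, y, z].
In Python, from workcell import env, cams, ticket, spotter gives the robot as it stands.
- The arm moves only by the tool jog_arm, never from a script. Its argument "increments" is a list that holds one entry, the list of rows, each a list of 7 numbers: the shift along the tool's x, y, z in units of 0.25 m (1.0 is 0.25 m), then the turn, a rotation vector about the tool's x, y, z in units of 180 degrees (1.0 is 180 degrees), then the closure in counts, from 0 (fully open) to 255 (shut). A call has 1 to 20 rows; each row shifts and turns the commanded pose from where the row before left it, along the tool's axes as they then stand; what a row does not reach is not made up. A row lasts 1/10 s, in which the tool goes at most 50 mm and 8.59 degrees, less where a joint would pass 70% of its speed; a pose out of reach is approached as far as the arm can. A call with a number of a shift or a turn outside -1 to 1 is refused whole. A call with a gripper value outside its range is refused whole. The fingers move at their own pace and stop on an object; "force" is the grip in N (left out, the last holds). Time passes only in rows, so rows that do not move let the fingers close. It gives the time, the measured TCP pose, the force, the opening and the grip force at its end, in the units of the state.
- env.get_state(): the state, without advancing time (a new reading comes with each control period).
- cams.read_camera(name): name is "scene" or "top" or "wrist"; returns a dict with "pixels" (400x640x3 uint8, red, green, blue), "fx", "fy", "cx", "cy" (pixels), "xyz" and "attitude" of the camera in the world; the wrist camera has in their place "mount" (4x4, takes a point from camera to tool coordinates, whose origin is the TCP and whose axes are the flange's). Camera axes: x right, y down, z forward; pixel columns grow to the right and rows downward; lengths in m; the calibration is good to about 2 mm. The wrist camera is an equidistant fisheye: a pixel r from the principal point sees the ray r / f radians off the axis. A picture is of the moment at which its call begins: read the wrist's pose just before it. There is no depth.
- ticket.hand_in(): hands the job in; it is judged then, once.
Trained networks look in the newest picture that a camera, given by its name, has taken for a name from the list of things; names that differ only in an ending like _2 or _b are one class to them, and where a whole thing is asked for, a point or a joint stands for the part that bears it (a point fixed in the world has none). Each returns a list of dicts, best first, with "conf" (0 to 1); they miss things now and then, are a little off and sometimes report something else, mostly with a low value. They report only what shows in the picture. A call takes as long as a camera call. They do not tell look-alikes from the thing itself.
- spotter.find_in(target, camera): "uv" ([column, row] in pixels, amid what is visible of it).
- spotter.cut_out(target, camera): "region" (400x640 bool, what is visible of it) and "uv" ([column, row] in pixels, amid what is visible of it).
- spotter.landmark_of(target, camera): "uv" ([column, row] in pixels: a listed point, or the origin of a listed thing).
The state is a dict: "clock": time; "joint_pos": joint angles; "qvel": joint speeds; "tau": joint torques, N m; "tcp_pos": TCP position; "orientation": TCP orientation; "wrist_force": force on the tool from outside, world axes, zero at the start; "ft_torque": the same for the moment, N m; "finger_gap": finger opening in m; "grip_force": force on a finger pad.
Only numpy, scipy, OpenCV 4.12 (cv2) and the standard library are available. Lean on these libraries where they do the work, as an engineer would, in place of code of your own. Each camera call takes 0.05 s, during which the arm holds its last target. There are 200 camera calls.

TASK

Gently stand the amber bottle with the yellow sleeve upright in the nest of the bottle vise, between the white V and the jaw, and let go of it. Then turn the vise's red knob clockwise until the jaw has pushed the bottle home and the torque limiter slips and clicks; stop at that click (a second is tolerated, a third is not) and let go of the knob. Leave the other bottles and things on the bench undisturbed.

Things in the scene. Friction and masses are not known exactly. Their poses are not given: they have to be found in the camera images.
- amber_bottle_mid (a point): Amber glass bottle to clamp, 155 mm tall: body 58 mm in diameter up to 85 mm, shoulder up to 108 mm, then a straight yellow sleeve 27 mm in diameter to the top. 0.25 to 0.45 kg. The point is on its axis, half-way up (77.5 mm above its underside); z up. Grasp it by the sleeve, about 135 mm above its underside.
- green_bottle_mid (a point): The green bottle with a black sleeve, standing near by (bystander, same size as the amber one); the point is on its axis, half-way up.
- dark_bottle_mid (a point): The dark bottle with a copper sleeve, standing near by (bystander, same size as the amber one); the point is on its axis, half-way up.
- nest (a point): Point on the nest's floor (12 mm above the bench), on the vise's middle line. y: from knob through jaw to the white V; z up. The V (70 mm high, on the +y side, opening to -y, 90 degrees) is locked for this bottle size somewhere unmeasured within 8 mm either way along y: the bottle pressed home in it has its axis here give or take 8 mm in y. The knob's axis is 135 mm away along -y.
- jaw_face (a point): Centre of the jaw's flat black rubber face (50 mm wide, 46 mm tall, centre 39 mm, top 62 mm above the bench); axes as the nest's. It looks to +y, moves to +y 11 mm per radian of clockwise turn and stays where it is left. At the start a bottle has 8 to 28 mm of play between it and the V, so stand it with its side about 4 mm clear of the jaw. The jaw pushes it along the floor into the V.
- knob_grip (a point): Red torque-limiting knob on the gearbox. Its grip is an upright bar, 44 mm long along this frame's x, 14 mm thick along y, 93 to 129 mm above the bench. The point is on the vertical turning axis, 114 mm above the bench: the height to grip. The round skirt under it is 48 mm in diameter, its top 93 mm above the bench. The frame turns with the knob.
- label_roll: Roll of white labels standing flat (bystander), 96 mm in diameter, 50 mm tall; origin at the centre of its underside.
- cap_bowl: Steel bowl (bystander), 100 mm in diameter, 40 mm tall; origin at the centre of its underside.
- jar_weight: Brass weight (bystander), 60 mm in diameter, 30 mm tall; origin at the centre of its underside.
- amber_bottle: The same amber bottle; origin at the centre of its underside.
- vise: The bottle vise, fixed to the bench: aluminium base plate 130 mm (x) by 272 mm (y), 12 mm thick, with the slate gearbox (70 mm high) and the knob at its -y end and the V at its +y end; origin on the bench, 75 mm from the nest along -y.
- jaw: The sliding jaw, 14 mm thick, slate with a black rubber face; once tight it pushes with at most about 30 N.
- knob: The same knob; origin on the axis, 81 mm up. Clockwise from above closes the jaw: knob and collar turn together against 0.15 to 0.2 N m for 0.7 to 2.6 rad (regrasp). Once the bottle is tight the collar stops, the torque rises to about 0.45 N m and the knob slips, one click per 0.262 rad (15 degrees): torque peaks as a slip starts, falls by over 0.15, and the click is over 0.15 rad after it.
- telltale_tip (a point): Top of the small yellow tell-tale pin (8 mm across) in the middle of the knob's top. It stands 131 mm above the bench at the start (2 mm proud of the bar) and rises 1.1 mm for each click that the knob slips (4.3 mm per radian of slip); it does not move while knob and collar turn together. The white mark on the knob and the black one on the collar also part when it slips.
There are look-alikes about, which are no part of the job. What is shaped like the amber_bottle but blue is not meant.

How it is judged:
On the way, in this order (a step that is already met when the one before it is completed fails the run):
1. the amber bottle stands upright in the nest, let go of (angle between amber_bottle's own z axis and vertical below 0.05 rad and x of amber_bottle in the frame of nest between -0.012 and 0.012 m and y of amber_bottle in the frame of nest between -0.019 and 0.012 m and z of amber_bottle in the frame of nest between -0.003 and 0.003 m and contact force between the fingers and amber_bottle below 0.1 N), for 0.2 s.
2. the knob has slipped clockwise over its first click while the jaw bears on the bottle (z of telltale_tip in the frame of knob above 0.0506 m and contact force between jaw and amber_bottle above 4 N).
At the end, for the whole second after the job is handed in: The amber bottle stands upright (3 degrees) on the nest's floor, in the middle of the V (4 mm), jaw still pressing on it (over 4 N); the knob has slipped over one or two clicks (tell-tale pin risen by 0.6 to 2.8 mm); all released, the bottle at rest (all of step 2 and angle between amber_bottle's own z axis and vertical below 0.05 rad and x of amber_bottle in the frame of nest between -0.004 and 0.004 m and y of amber_bottle in the frame of nest between -0.019 and 0.012 m and z of amber_bottle in the frame of nest between -0.003 and 0.003 m and linear speed of amber_bottle below 0.01 m/s); the robot touches nothing.
It fails at once if the knob is turned on to a third click (slip over 0.65 rad) (z of telltale_tip in the frame of knob above 0.0528 m).
It fails at once if the amber bottle is pressed on the vise with over 40 N while it is held (contact force between amber_bottle and vise above 40 N and contact force between the fingers and amber_bottle above 0.5 N).
It fails at once if the amber bottle is tipped over (angle between amber_bottle's own z axis and vertical above 0.6 rad).
It fails at once if another bottle is displaced or tipped (distance of any of green_bottle_mid, dark_bottle_mid from where it was at the start of the episode above 0.02 m).
It fails at once if the things on the bench are disturbed (distance of any of label_roll, cap_bowl, jar_weight from where it was at the start of the episode above 0.03 m).
It also fails if it takes over 72 s, if anything falls off the work surface, if the arm or the gripper's body presses on something with over 40 N, if the wrist force passes 120 N, or if a joint passes its speed limit or range.

## Working session

There is one attempt and no reset: what is moved stays moved. The work goes in short steps, Python scripts to look and compute and a tool call to move; the robot and the scene stay as the last step left them, time stands still between calls to the robot, and variables do not carry over. Pictures are saved under pics/ and viewed, at most 10 in all, crops included, and the job is handed in when it is done.

Besides the shell and the picture viewer there is one more tool, called after ">>>" as name([rows], argument=value, ...), one row to a line, values as JSON. jog_arm: Moves the arm, as the interface text tells. Shifts and turns lie within -1 to 1; 1 stands for 0.25 m of shift or 180 degrees of turn. Its arguments: {"type":"object","properties":{"increments":{"type":"array"},"force":{"type":"number"}},"required":["increments"]}

```bash
mkdir -p pics; ls; cat > h.py <<'E'
import numpy as np, cv2
from scipy.spatial.transform import Rotation as R
from workcell import env, cams, ticket, spotter
def rot(a):
    a=np.array(a,float)
    return a if a.shape==(3,3) else R.from_quat(a[[1,2,3,0]]).as_matrix()
def ray(c,uv,st=None):
    u,v=uv
    if 'mount' in c:
        d=np.array([u-c['cx'],v-c['cy']])/[c['fx'],c['fy']]; r=np.hypot(*d)
        k=np.r_[d*np.sinc(r/np.pi),np.cos(r)]; M=np.array(c['mount']); Q=rot(st['orientation'])
        return np.array(st['tcp_pos'])+Q@M[:3,3], Q@M[:3,:3]@k
    k=np.array([(u-c['cx'])/c['fx'],(v-c['cy'])/c['fy'],1.])
    return np.array(c['xyz']), rot(c['attitude'])@k
def atz(o,d,z): return o+d*(z-o[2])/d[2]
def tri(rs):
    A=0;b=0
    for o,d in rs:
        d=d/np.linalg.norm(d); P=np.eye(3)-np.outer(d,d); A=A+P; b=b+P@o
    return np.linalg.solve(A,b)
E
python3 - <<'E'
from h import *
print(env.get_state())
C={}
for n in('scene','top','wrist'):
    C[n]=c=cams.read_camera(n); cv2.imwrite(f'pics/{n}0.png',c['pixels'][...,::-1]); print(n,{k:v for k,v in c.items() if k!='pixels'})
st=env.get_state()
Z=dict(amber_bottle_mid=.0775,green_bottle_mid=.0775,dark_bottle_mid=.0775,nest=.012,jaw_face=.039,knob_grip=.114,label_roll=0,cap_bowl=0,jar_weight=0,vise=0,telltale_tip=.131)
for t,z in Z.items():
    for n in C:
        for q in spotter.landmark_of(t,n)[:3]:
            o,d=ray(C[n],q['uv'],st); print(t,n,round(q['conf'],2),np.round(q['uv'],1),atz(o,d,z).round(3))
E
python3 -c "
import cv2,numpy as np
" 
```

```text
pics
{'clock': 0.0, 'joint_pos': array([1.16039824e+00, 3.14026158e-01, 4.49747703e-02, 1.30360708e+00,
       1.54824458e-05, 1.43117904e+00]), 'qvel': array([ 1.27074735e-03,  1.21735921e-03,  8.43157092e-05, -6.33990377e-04,
       -1.50329176e-03,  1.61848371e-03]), 'tau': array([-3.65720744e-04, -4.80619812e+01,  2.98537409e+01,  1.94242696e-02,
       -9.93833282e-05,  2.11627462e-07]), 'tcp_pos': array([0.15360982, 0.55356693, 0.23039251]), 'orientation': array([-2.60287024e-04,  1.34977097e-01,  9.90848281e-01, -8.93983269e-04]), 'wrist_force': array([ 0.19319575,  0.90333102, -0.51643035]), 'ft_torque': array([ 0.01648548, -0.07449619, -0.03673494]), 'grip_force': 0.0, 'finger_gap': 0.08509866065092975}
scene {'fx': 462.7434422129633, 'fy': 462.7434422129633, 'cx': 314.0541849777026, 'cy': 204.7322996952944, 'xyz': array([ 1.12790231, -0.72552422,  1.46849291]), 'attitude': array([-0.28706331,  0.89725381,  0.32194251, -0.09425118])}
top {'fx': 401.50213357400503, 'fy': 401.50213357400503, 'cx': 324.34037191935437, 'cy': 197.0415177589234, 'xyz': array([0.26956415, 0.0516994
[... 1609 characters left out ...]
el_roll top 0.66 [474.2 275.9] [ 0.371 -0.388  0.   ]
label_roll wrist 0.83 [ 16.4 342.3] [ 0.364 -0.371  0.   ]
cap_bowl scene 0.92 [325.  142.2] [ 0.321  0.375 -0.   ]
cap_bowl scene 0.75 [290.5 241.9] [ 0.531 -0.094  0.   ]
cap_bowl top 0.83 [213.  274.5] [0.307 0.373 0.   ]
cap_bowl top 0.22 [475.9 275.2] [ 0.374 -0.393  0.   ]
cap_bowl wrist 0.88 [236.4 308.3] [0.319 0.383 0.   ]
jar_weight scene 0.58 [368.9 239.5] [0.747 0.099 0.   ]
jar_weight top 0.54 [318.4 144.1] [0.739 0.105 0.   ]
vise scene 0.56 [290.1 243.2] [ 0.534 -0.099  0.   ]
vise top 0.95 [377.9 214.4] [ 0.529 -0.096  0.   ]
vise top 0.54 [369.9 203.9] [ 0.56 -0.07  0.  ]
vise top 0.22 [405.5 212.4] [ 0.543 -0.18   0.   ]
```

View pics/scene0.png

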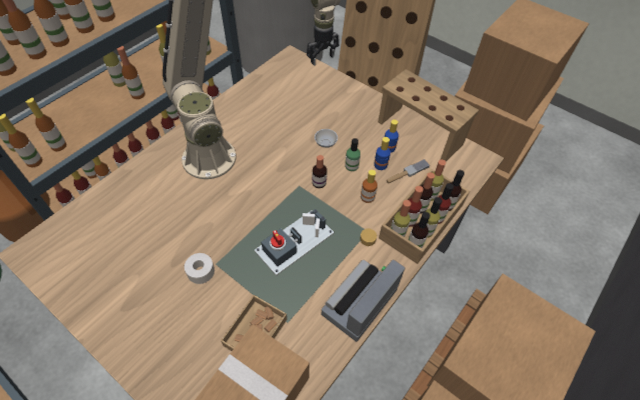

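View pics/top0.png

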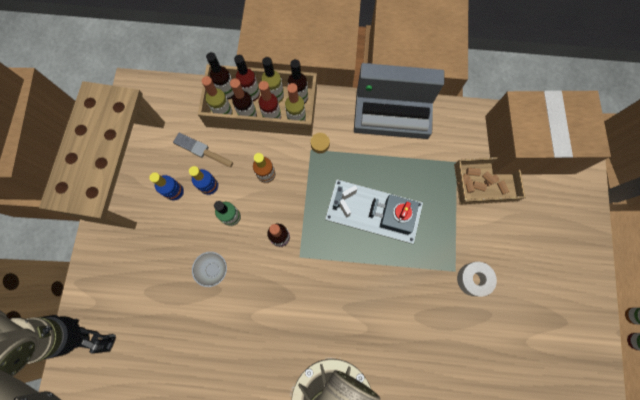

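The scene view shows the amber bottle at (369,187) beside two blue look-alikes at (383,157) and (391,137). The vise is on the green mat, with the nest near (305,230) and the knob near (278,238). In the top view the bottle is at (263,166), the vise at (375,212) and the knob at (403,210). The two cameras agree to about 1 cm. I'll move above the amber bottle at (0.629, 0.257).

>>> jog_arm([
  [[-0.179,-0.053,0,0,0,0,0],[-0.179,-0.053,0,0,0,0,0],[-0.179,-0.053,0,0,0,0,0],[-0.179,-0.053,0,0,0,0,0],[-0.179,-0.053,0,0,0,0,0],[-0.179,-0.053,0,0,0,0,0],[-0.179,-0.053,0,0,0,0,0],[-0.179,-0.053,0,0,0,0,0],[-0.179,-0.053,0,0,0,0,0],[-0.179,-0.053,0,0,0,0,0],[-0.179,-0.053,0,0,0,0,0],[-0.179,-0.053,0,0,0,0,0],[0,0,0,0,0,0,0],[0,0,0,0,0,0,0]],
])

```text
clock: 3.2
tcp_pos: [0.6294, 0.2561, 0.2302]
orientation: [-0.001, 0.136, 0.991, -0.0]
wrist_force: [-0.8, -0.3, 0.2]
finger_gap: 0.0854
grip_force: 0.0
```

```bash
cat >> h.py <<'E'
def look(n,name=None):
    st=env.get_state(); c=cams.read_camera(n)
    if name: cv2.imwrite(f'pics/{name}.png',c['pixels'][...,::-1])
    return st,c
def totool(st,p):
    d=rot(st['orientation']).T@(np.array(p)-st['tcp_pos']); return d.round(4),(d/.25).round(3)
E
python3 - <<'E'
from h import *
st,c=look('wrist','w1')
print(st['clock'],st['tcp_pos'],st['orientation'],st['joint_pos'].round(3),st['wrist_force'])
for t,z in (('amber_bottle_mid',.0775),('amber_bottle',0)):
    for q in spotter.landmark_of(t,'wrist')[:3]:
        p=atz(*ray(c,q['uv'],st),z); print(t,q['conf'],q['uv'],p,totool(st,p))
E
```

```text
3.2 [0.62937945 0.25610007 0.23023453] [-7.48796335e-04  1.36149123e-01  9.90688064e-01 -1.27773003e-04] [0.268 0.53  0.372 1.414 0.    0.541] [-0.79192931 -0.280068    0.21340486]
amber_bottle_mid 0.61 [466.3, 87.5] [0.570745  0.4300393 0.0775   ] (array([0.1032, 0.1517, 0.1528]), array([0.413, 0.607, 0.611]))
amber_bottle_mid 0.61 [533.3, 53.3] [0.54505302 0.5320141  0.0775    ] (array([0.1554, 0.243 , 0.1528]), array([0.622, 0.972, 0.611]))
amber_bottle_mid 0.31 [318.7, 168.2] [0.61356098 0.26257819 0.0775    ] (array([0.0168, 0.002 , 0.1528]), array([0.067, 0.008, 0.611]))
amber_bottle 0.94 [439.7, 91.0] [0.56985271 0.4316839  0.        ] (array([0.1044, 0.1531, 0.2303]), array([0.417, 0.612, 0.921]))
amber_bottle 0.88 [497.0, 61.1] [ 5.44324960e-01  5.28897526e-01 -5.55111512e-17] (array([0.1552, 0.2398, 0.2303]), array([0.621, 0.959, 0.921]))
amber_bottle 0.79 [316.9, 167.2] [0.62435852 0.25744356 0.        ] (array([0.0049, 0.    , 0.2302]), array([0.019, 0.   , 0.921]))
```

View pics/w1.png

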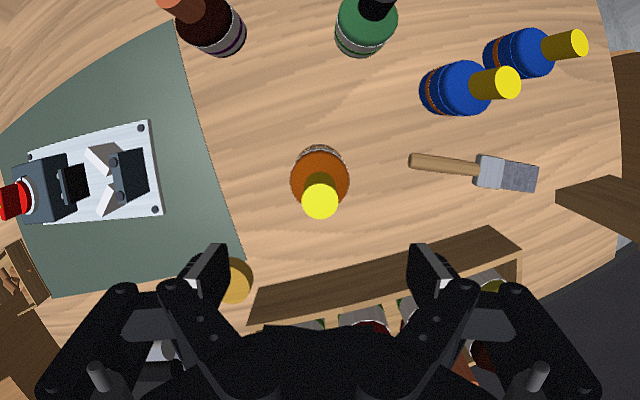

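The wrist view shows the amber bottle's sleeve top at about (320,201), roughly midway between the fingers. I'll locate it by colour.

```bash
python3 - <<'E'
from h import *
st,c=look('wrist')
p=c['pixels'].astype(int); m=((p[...,0]>190)&(p[...,1]>180)&(p[...,2]<90)).astype('uint8')
n,l,s,ce=cv2.connectedComponentsWithStats(m)
for i in range(1,n):
    if s[i,4]>200: q=atz(*ray(c,ce[i],st),.155); print(ce[i],s[i],q,totool(st,q))
for t,z in (('nest',.012),('jaw_face',.039),('knob_grip',.114),('telltale_tip',.131),('vise',0)):
    for q in spotter.landmark_of(t,'wrist')[:2]: print(t,q['conf'],q['uv'],atz(*ray(c,q['uv'],st),z))
E
```

```text
[578.02240896  45.1232493 ] [570  32  17  27 357] [0.54360744 0.53162837 0.155     ] (array([0.1539, 0.2413, 0.0766]), array([0.616, 0.965, 0.307]))
[505.60029718  84.94799406] [493  69  26  33 673] [0.57080313 0.42939185 0.155     ] (array([0.1004, 0.15  , 0.0766]), array([0.402, 0.6  , 0.306]))
[317.5106383  202.94123607] [300 186  36  35 987] [0.62434462 0.2600745  0.155     ] (array([0.0038, 0.001 , 0.0766]), array([0.015, 0.004, 0.306]))
nest 0.98 [111.4, 176.8] [ 0.55142734 -0.01999156  0.012     ]
jaw_face 0.98 [74.6, 183.5] [ 0.53972967 -0.07143567  0.039     ]
knob_grip 0.8 [4.8, 202.2] [ 0.5223475  -0.16056123  0.114     ]
vise 0.94 [81.0, 179.4] [ 5.35496577e-01 -9.41565502e-02  5.55111512e-17]
```

>>> jog_arm([
  [[0.015,0.004,0.05,0,0,0,0],[0,0,0.1,0,0,0,0],[0,0,0.1,0,0,0,0],[0,0,0.1,0,0,0,0],[0,0,0.08,0,0,0,0],[0,0,0.027,0,0,0,0],[0,0,0,0,0,0,0],[0,0,0,0,0,0,255],[0,0,0,0,0,0,255],[0,0,0,0,0,0,255],[0,0,0,0,0,0,255],[0,0,0,0,0,0,255],[0,0,0,0,0,0,255],[0,0,0,0,0,0,255],[0,0,0,0,0,0,255]],
], force=50)

```text
clock: 5.15
tcp_pos: [0.6259, 0.2591, 0.1181]
orientation: [0.001, 0.135, 0.991, 0.0]
wrist_force: [-0.7, -1.8, 5.8]
finger_gap: 0.0261
grip_force: 49.2
```

>>> jog_arm([
  [[0,0,-0.05,0,0,0,255],[0,0,-0.1,0,0,0,255],[0,0,-0.1,0,0,0,255],[0,0,-0.1,0,0,0,255],[0,0,-0.05,0,0,0,255],[-0.03,-0.074,0,0,0,0,255],[-0.063,-0.154,0,0,0,0,255],[-0.063,-0.154,0,0,0,0,255],[-0.063,-0.154,0,0,0,0,255],[-0.063,-0.154,0,0,0,0,255],[-0.063,-0.154,0,0,0,0,255],[-0.063,-0.154,0,0,0,0,255],[-0.03,-0.074,0,0,0,0,255],[0,0,0,0,0,0,255],[0,0,0,0,0,0,255],[0,0,0,0,0,0,255]],
])

```text
clock: 6.75
tcp_pos: [0.6587, -0.0273, 0.2164]
orientation: [-0.001, 0.134, 0.991, 0.0]
wrist_force: [0.8, 0.2, -4.2]
finger_gap: 0.0259
grip_force: 50.1
```

```bash
python3 - <<'E'
from h import *
st,c=look('wrist','w2')
print(st['clock'],st['tcp_pos'],st['orientation'],st['joint_pos'].round(3),st['wrist_force'],st['finger_gap'])
for t,z in (('nest',.012),('jaw_face',.039),('knob_grip',.114),('telltale_tip',.131),('vise',0),('knob',.081),('jaw',0.012)):
    for q in spotter.landmark_of(t,'wrist')[:2]: print(t,q['conf'],np.round(q['uv'],1),atz(*ray(c,q['uv'],st),z).round(4))
E
```

```text
6.75 [ 0.65870276 -0.02728411  0.21644563] [-7.00226962e-04  1.34445602e-01  9.90920675e-01  3.23751146e-04] [-1.630e-01  4.880e-01  2.710e-01  1.355e+00  1.000e-03  1.060e-01] [ 0.77907906  0.15618778 -4.21952159] 0.0258953606705434
nest 0.94 [297.9  79.2] [ 0.5481 -0.0183  0.012 ]
nest 0.73 [236.8  88.7] [ 0.5375 -0.0873  0.012 ]
jaw_face 0.59 [249.5  82.4] [ 0.5399 -0.0664  0.039 ]
knob_grip 0.83 [139.5  94.2] [ 0.5263 -0.1513  0.114 ]
knob_grip 0.22 [296.   78.8] [ 0.5611 -0.0167  0.114 ]
telltale_tip 0.6 [127.1  92.2] [ 0.5244 -0.153   0.131 ]
vise 0.95 [234.6  88. ] [ 0.5338 -0.0924  0.    ]
knob 0.9 [154.7  93.2] [ 0.523  -0.1531  0.081 ]
knob 0.48 [255.6  86.2] [ 0.5522 -0.0544  0.081 ]
jaw 0.58 [255.1  86.9] [ 0.5423 -0.0666  0.012 ]
jaw 0.16 [296.8  81.3] [ 0.55   -0.0201  0.012 ]
```

View pics/w2.png

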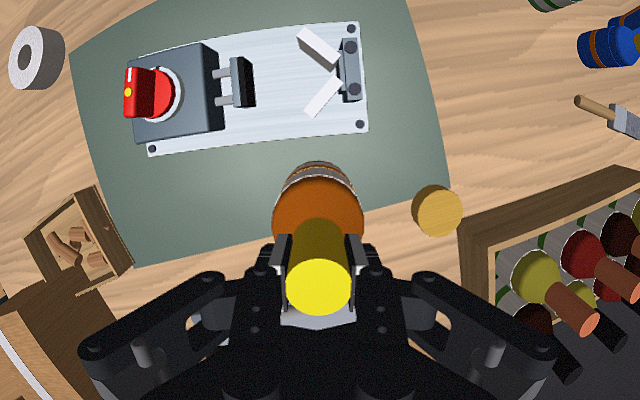

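The vise is clear in this view: knob at (150,92), jaw at (243,82), white V at (320,70), plate corners near (358,21) and (368,132). I'll zoom in on the jaw and plate edges.

```bash
python3 - <<'E'
import cv2
a=cv2.imread('pics/w2.png'); cv2.imwrite('pics/w2c.png',cv2.resize(a[10:162,116:380],None,fx=3,fy=3,interpolation=cv2.INTER_CUBIC))
E
```

```text
(no output)
```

View pics/w2c.png

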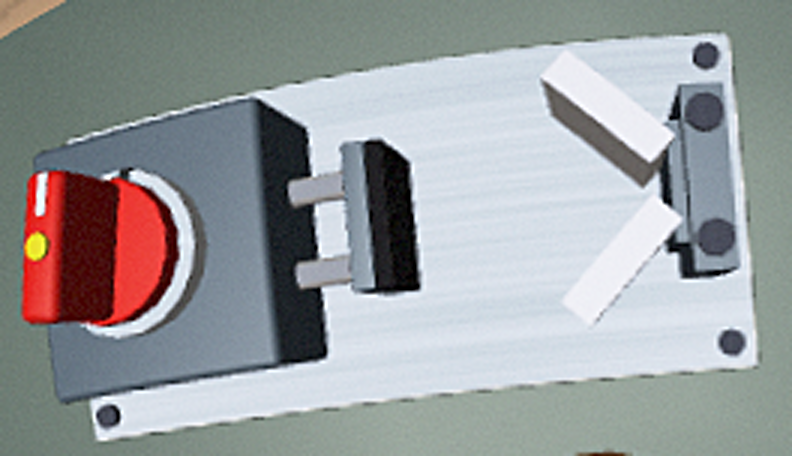

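The zoom shows the jaw's top strip, its black face ending at about (415,290), the V's two inner top edges, the plate corners and the knob bar with its pin at (36,247). Next I'll project these and fit the vise frame.

```bash
python3 - <<'E'
from h import *
st=env.get_state(); c=cams.read_camera('wrist')
W=lambda u,v,z: atz(*ray(c,(u/3+116,v/3+10),st),z)[:2]
a,b,l=W(728,33,.012),W(758,367,.012),W(97,440,.012)
print('plate',a,b,l,np.linalg.norm(a-b),np.linalg.norm(b-l))
ey=(b-l)/np.linalg.norm(b-l); ex=b-a; ex/=np.linalg.norm(ex)
print('yaw y',np.degrees(np.arctan2(ey[1],ey[0])),'yaw x',np.degrees(np.arctan2(ex[1],ex[0])))
pin=W(36,247,.131); print('pin',pin)
yw=(np.arctan2(ey[1],ey[0])+np.arctan2(ex[1],ex[0])+np.pi/2)/2
ey=np.array([np.cos(yw),np.sin(yw)]); ex=np.array([ey[1],-ey[0]])
print(np.degrees(yw))
mid=(a+b)/2; n=pin+.135*ey
print('nest from pin',n,'x of plate mid rel pin',(mid-pin)@ex, 'plate end y from pin',(mid-pin)@ey)
V=lambda p:np.round([(p-n)@ex,(p-n)@ey],4)
for nm,u,v,z in(('slateTL',343,143,.062),('slateBL',355,290,.062),('edgeT',366,141,.062),('edgeB',377,290,.062),('botT',410,165,.016),('botB',420,290,.016),
 ('VupTip',541,80,.07),('VupIn',655,165,.07),('VloTip',563,303,.07),('VloIn',650,195,.07),
 ('barLT',30,170,.129),('barLB',22,322,.129),('barRT',65,172,.129),('barRB',55,322,.129)): p=W(u,v,z); print(nm,V(p),p.round(4))
bd=W(22,322,.129)-W(30,170,.129); bd2=W(55,322,.129)-W(65,172,.129); print('bar dir',[np.degrees(np.arctan2(d[1],d[0])) for d in(bd,bd2)])
E
```

```text
plate [0.49970572 0.06506293] [0.62721859 0.04175697] [ 0.57755751 -0.22448677] 0.1296252327919164 0.27083564616748107
yaw y 79.43432722685469 yaw x -10.357816844697773
pin [ 0.52532234 -0.15297955]
79.53825519107846
nest from pin [ 0.5498355  -0.02022375] x of plate mid rel pin 2.9795108420303336e-05 plate end y from pin 0.2098839470557643
slateTL [-0.0253 -0.06  ] [ 0.514  -0.0746]
slateBL [ 0.0242 -0.0603] [ 0.5626 -0.084 ]
edgeT [-0.0247 -0.0522] [ 0.5161 -0.0671]
edgeB [ 0.0252 -0.053 ] [ 0.565  -0.0769]
botT [-0.0231 -0.0473] [ 0.5185 -0.0625]
botB [ 0.0247 -0.0478] [ 0.5654 -0.0717]
VupTip [-0.0353  0.0062] [ 0.5162 -0.0077]
VupIn [-0.0045  0.0388] [0.5524 0.0188]
VloTip [0.0364 0.0069] [ 0.5869 -0.0201]
VloIn [0.0049 0.0365] [0.5613 0.0147]
barLT [-0.0231 -0.1366] [ 0.5023 -0.1504]
barLB [ 0.0199 -0.144 ] [ 0.5432 -0.1655]
barRT [-0.0195 -0.1244] [ 0.5081 -0.139 ]
barRB [ 0.0221 -0.1323] [ 0.5475 -0.1543]
bar dir [np.float64(-20.259698763213496), np.float64(-21.15213760984466)]
```

The measurements agree: the plate comes out at 129.6 × 270.8 mm, and the pin lies on the plate's middle line. The nest is at (0.550, -0.020) with vise y at 79.5°. The jaw face is at y ≈ -0.047 and home is at about +0.001. I'll aim for y ≈ -0.012, starting with a hover.

>>> jog_arm([
  [[0.07,-0.024,0,0,0,0,255],[0.138,-0.046,0,0,0,0,255],[0.138,-0.046,0,0,0,0,255],[0.07,-0.023,0,0,0,0,255],[0,0,0,0,0,0,255],[0,0,0.06,0,0,0,255],[0,0,0.09,0,0,0,255],[0,0,0.09,0,0,0,255],[0,0,0.06,0,0,0,255],[0,0,0,0,0,0,255],[0,0,0,0,0,0,255],[0,0,0,0,0,0,255]],
])

```text
clock: 8.4
tcp_pos: [0.5509, -0.0342, 0.1433]
orientation: [0.001, 0.135, 0.991, -0.0]
wrist_force: [1.1, 0.0, -4.0]
finger_gap: 0.0259
grip_force: 50.0
```

```bash
python3 - <<'E'
from h import *
st,c=look('wrist','w3')
print(st['clock'],st['tcp_pos'],st['orientation'],st['wrist_force'])
a=c['pixels'][...,::-1]; cv2.imwrite('pics/w3c.png',cv2.resize(a[60:330,180:460],None,fx=2,fy=2))
E
```

```text
8.4 [ 0.55089161 -0.03416222  0.1432507 ] [ 1.14325886e-03  1.34959837e-01  9.90850410e-01 -1.24683624e-05] [ 1.07179137  0.03595598 -4.01948948]
```

View pics/w3c.png

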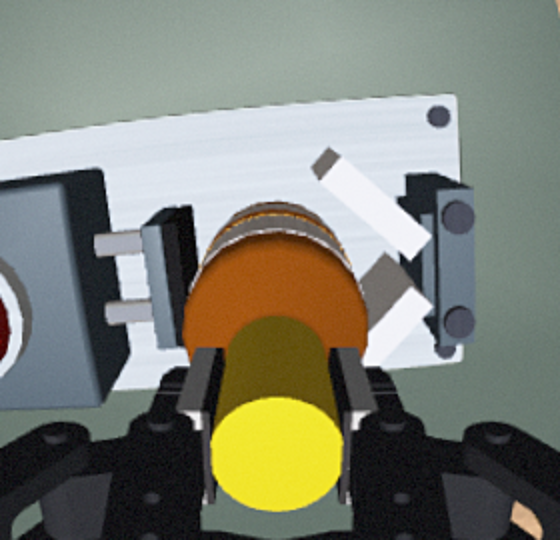

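The bottle hangs between the jaw and the V, with its body near (277,300) in the crop and clear of both. I'll lower it gently.

>>> jog_arm([
  [[0,0,0.016,0,0,0,255],[0,0,0.014,0,0,0,255],[0,0,0.01,0,0,0,255],[0,0,0.005,0,0,0,255],[0,0,0.003,0,0,0,255],[0,0,0,0,0,0,255],[0,0,0,0,0,0,255]],
])

```text
clock: 9.15
tcp_pos: [0.5498, -0.034, 0.1301]
orientation: [0.0, 0.135, 0.991, 0.0]
wrist_force: [0.3, -0.4, -3.6]
finger_gap: 0.0258
grip_force: 50.5
```

>>> jog_arm([
  [[0,0,0.003,0,0,0,255],[0,0,0.003,0,0,0,255],[0,0,0,0,0,0,255],[0,0,0,0,0,0,255]],
])

```text
clock: 9.55
tcp_pos: [0.5502, -0.0342, 0.13]
orientation: [0.001, 0.135, 0.991, -0.0]
wrist_force: [-3.0, -0.9, 6.3]
finger_gap: 0.0254
grip_force: 51.4
```

>>> jog_arm([
  [[0,0,0,0,0,0,160],[0,0,0,0,0,0,120],[0,0,0,0,0,0,60],[0,0,0,0,0,0,60],[0,0,0,0,0,0,60],[0,0,-0.05,0,0,0,60],[0,0,-0.1,0,0,0,60],[0,0,-0.15,0,0,0,60],[0,0,-0.1,0,0,0,60],[0,0,0,0,0,0,60],[0,0,0,0,0,0,60],[0,0,0,0,0,0,60]],
])

```text
clock: 10.75
tcp_pos: [0.5491, -0.0339, 0.2278]
orientation: [-0.001, 0.135, 0.991, 0.0]
wrist_force: [0.3, -0.2, -0.4]
finger_gap: 0.0652
grip_force: 0.0
```

```bash
python3 - <<'E'
from h import *
st,c=look('wrist','w4')
print(st['clock'],st['tcp_pos'],st['orientation'],st['wrist_force'],st['joint_pos'])
p=c['pixels'].astype(int); m=((p[...,0]>190)&(p[...,1]>180)&(p[...,2]<90)).astype('uint8')
n,l,s,ce=cv2.connectedComponentsWithStats(m)
N=np.array([.5498,-.0202]);yw=np.radians(79.54);ey=np.array([np.cos(yw),np.sin(yw)]);ex=np.array([ey[1],-ey[0]])
for i in range(1,n):
    if s[i,4]>15:
        for z in(.167,.131): q=atz(*ray(c,ce[i],st),z); print(ce[i],s[i,4],z,q,'nest',(q[:2]-N)@ex,(q[:2]-N)@ey)
for q in spotter.landmark_of('amber_bottle','wrist')[:2]: w=atz(*ray(c,q['uv'],st),.012)[:2]-N; print(q,w@ex,w@ey)
E
```

```text
10.75 [ 0.54911952 -0.03388731  0.2277512 ] [-7.41779272e-04  1.34991170e-01  9.90846520e-01  8.64066097e-05] [ 0.29131403 -0.22927622 -0.38705438] [-2.07598487e-01  2.67072218e-01 -2.54955226e-02  1.27972075e+00
  6.53521882e-05  6.32106431e-02]
[317.14972777 213.75589837] 1102 0.167 [ 0.54873601 -0.03297242  0.167     ] nest 0.0012725149187816768 -0.01275333248362567
[317.14972777 213.75589837] 1102 0.131 [ 0.55995685 -0.03618042  0.131     ] nest 0.012889292154328632 -0.013870892859212898
[177.44186047 208.58139535] 43 0.167 [ 0.51812274 -0.13172774  0.167     ] nest -0.010903085280382172 -0.11542533624320671
[177.44186047 208.58139535] 43 0.131 [ 0.52393182 -0.15239354  0.131     ] nest -0.0014386891819867251 -0.13469307242867776
{'uv': [623.5, 94.4], 'conf': 0.92} -0.10597294407010376 0.5233635184400353
{'uv': [316.3, 173.4], 'conf': 0.74} 0.0015731558355413513 -0.014180591788507437
```

View pics/w4.png

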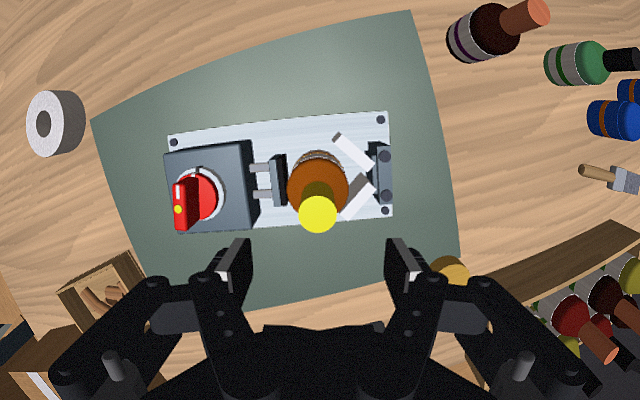

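The bottle stands upright and released at nest (+1, -13) mm. The knob pin is at (178,209), about (0.5246, -0.1527), and the bar's direction is about -20.7°. Moving over the knob and turning 5° to line up.

>>> jog_arm([
  [[-0.005,-0.08,0,0,0,0,60],[-0.008,-0.12,0,0,0,0,60],[-0.01,-0.12,0,0,0,0,60],[-0.006,-0.1,0,0,0,0,60],[-0.004,-0.064,0,0,0,0,60],[0,0,0,0,0,0.029,60],[0,0,0,0,0,0,60],[0,0,0,0,0,0,60]],
])

```text
clock: 11.65
tcp_pos: [0.5251, -0.1524, 0.2281]
orientation: [-0.0, 0.179, 0.984, 0.0]
wrist_force: [0.2, -0.7, 0.1]
finger_gap: 0.0652
grip_force: 0.0
```

```bash
python3 - <<'E'
from h import *
st,c=look('wrist','w5')
print(st['clock'],st['tcp_pos'],st['orientation'],st['wrist_force'],st['ft_torque'],st['tau'],st['joint_pos'])
p=c['pixels'].astype(int); m=((p[...,0]>150)&(p[...,1]>140)&(p[...,2]<90)).astype('uint8')
n,l,s,ce=cv2.connectedComponentsWithStats(m)
for i in range(1,n):
    if s[i,4]>15: q=atz(*ray(c,ce[i],st),.131); print(ce[i],s[i,4],q,totool(st,q))
a=c['pixels'][...,::-1]; cv2.imwrite('pics/w5c.png',cv2.resize(a[130:280,230:410],None,fx=3,fy=3))
E
```

```text
11.65 [ 0.52510089 -0.15243189  0.2280861 ] [-4.27799177e-04  1.78872672e-01  9.83872099e-01  2.77214588e-04] [ 0.17299534 -0.67923807  0.148852  ] [0.06315612 0.03063828 0.01318417] [-3.61937955e-01 -4.48140049e+01  2.97527289e+01 -2.02186980e-03
 -1.28550717e-02  4.94022598e-02] [-4.29545073e-01  2.59949177e-01 -3.41545952e-02  1.27765863e+00
  3.25800323e-04 -6.98641344e-02]
[477.60047281 187.8356974 ] 846 [ 0.56391572 -0.0165989   0.131     ] (array([0.0114, 0.1408, 0.0972]), array([0.046, 0.563, 0.389]))
[315.87142857 199.41428571] 70 [ 0.52403614 -0.15243984  0.131     ] (array([ 0.0009, -0.0004,  0.0971]), array([ 0.004, -0.002,  0.388]))
[530.30541237 252.71391753] 776 [0.65496196 0.03378506 0.131     ] (array([-0.0561,  0.22  ,  0.0971]), array([-0.224,  0.88 ,  0.388]))
```

View pics/w5c.png

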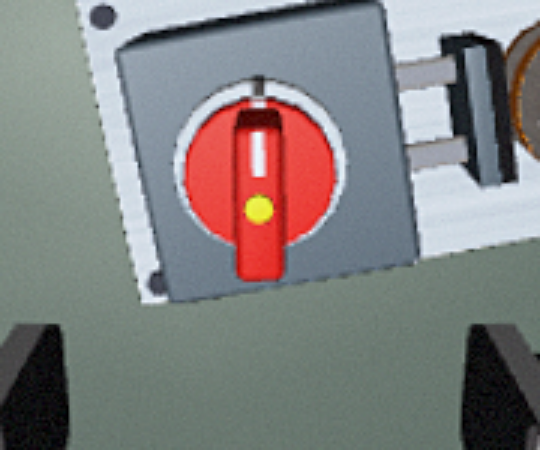

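The bar stands square between the fingers, the pin at (316,199) is within 1 mm of the TCP, and the marks are aligned. Descending to grip the knob.

>>> jog_arm([
  [[0.003,-0.001,0.08,0,0,0,60],[0,0,0.13,0,0,0,60],[0,0,0.13,0,0,0,60],[0,0,0.1,0,0,0,60],[0,0,0.06,0,0,0,60],[0,0,0.022,0,0,0,60],[0,0,0,0,0,0,60],[0,0,0,0,0,0,120],[0,0,0,0,0,0,200],[0,0,0,0,0,0,255],[0,0,0,0,0,0,255],[0,0,0,0,0,0,255],[0,0,0,0,0,0,255],[0,0,0,0,0,0,255]],
], force=60)

```text
clock: 13.1
tcp_pos: [0.5248, -0.1537, 0.0991]
orientation: [0.001, 0.18, 0.984, -0.001]
wrist_force: [-2.9, -2.7, 6.8]
finger_gap: 0.0133
grip_force: 60.5
```

```bash
cat > s.py <<'E'
from h import *
F=[env.get_state()]
s=F[0]
q=rot(s['orientation']); yaw=np.degrees(np.arctan2(q[1,0],q[0,0]))
print(s['clock'],s['tcp_pos'].round(4),'yaw',yaw.round(2),'F',s['wrist_force'].round(1),'M',s['ft_torque'].round(3),'tau6',s['tau'][5].round(3),'j',s['joint_pos'].round(3),'gap',round(s['finger_gap'],4))
E
python3 s.py
```

```text
13.1 [ 0.5248 -0.1537  0.0991] yaw 159.23 F [-2.9 -2.7  6.8] M [-0.545  0.509  0.011] tau6 -0.0 j [-0.431  0.334 -0.261  0.975 -0.001 -0.069] gap 0.0133
```

>>> jog_arm([
  [[0,0,0,0,0,0.02,255],[0,0,0,0,0,0.036,255],[0,0,0,0,0,0.036,255],[0,0,0,0,0,0.036,255],[0,0,0,0,0,0.036,255],[0,0,0,0,0,0.036,255],[0,0,0,0,0,0.036,255],[0,0,0,0,0,0.036,255],[0,0,0,0,0,0.02,255]],
])

```text
clock: 14.0
tcp_pos: [0.5248, -0.1539, 0.0991]
orientation: [0.001, 0.598, 0.801, -0.001]
wrist_force: [-3.0, -3.7, 5.8]
finger_gap: 0.0133
grip_force: 60.7
```

```bash
python3 s.py
```

```text
14.0 [ 0.5248 -0.1539  0.0991] yaw 106.48 F [-3.  -3.7  5.8] M [-0.73   0.584  0.189] tau6 -0.17 j [-0.431  0.334 -0.261  0.974 -0.002  0.852] gap 0.0133
```

>>> jog_arm([
  [[0,0,0,0,0,0.025,255],[0,0,0,0,0,0.035,255],[0,0,0,0,0,0.035,255],[0,0,0,0,0,0.025,255],[0,0,0,0,0,0.01,255]],
])

```text
clock: 14.5
tcp_pos: [0.5247, -0.1539, 0.0991]
orientation: [0.001, 0.748, 0.664, -0.001]
wrist_force: [-2.5, -2.8, 6.0]
finger_gap: 0.0135
grip_force: 60.7
```

```bash
python3 s.py
```

```text
14.5 [ 0.5247 -0.1539  0.0991] yaw 83.15 F [-2.5 -2.8  6. ] M [-0.8    0.609  0.153] tau6 0.147 j [-0.431  0.334 -0.261  0.975 -0.002  1.259] gap 0.0135
```

>>> jog_arm([
  [[0,0,0,0,0,0.024,255],[0,0,0,0,0,0.024,255],[0,0,0,0,0,0.005,255]],
])

```text
clock: 14.8
tcp_pos: [0.5247, -0.154, 0.0991]
orientation: [0.001, 0.801, 0.599, -0.0]
wrist_force: [-2.3, -3.2, 5.6]
finger_gap: 0.0128
grip_force: 60.7
```

```bash
python3 s.py
```

```text
14.8 [ 0.5247 -0.154   0.0991] yaw 73.63 F [-2.3 -3.2  5.6] M [-0.763  0.632  0.196] tau6 0.372 j [-0.431  0.334 -0.261  0.975 -0.002  1.425] gap 0.0128
```

>>> jog_arm([
  [[0,0,0,0,0,0.017,255],[0,0,0,0,0,0.017,255],[0,0,0,0,0,0,255]],
])

```text
clock: 15.1
tcp_pos: [0.5247, -0.154, 0.0991]
orientation: [0.001, 0.831, 0.556, -0.0]
wrist_force: [-2.9, -3.6, 5.4]
finger_gap: 0.0131
grip_force: 60.5
```

```bash
python3 s.py
```

```text
15.1 [ 0.5247 -0.154   0.0991] yaw 67.53 F [-2.9 -3.6  5.4] M [-0.76   0.609 -0.075] tau6 0.157 j [-0.431  0.334 -0.261  0.975 -0.002  1.532] gap 0.0131
```

>>> jog_arm([
  [[0,0,0,0,0,0.015,255],[0,0,0,0,0,0.015,255]],
])

```text
clock: 15.3
tcp_pos: [0.5246, -0.154, 0.0991]
orientation: [0.001, 0.857, 0.516, -0.0]
wrist_force: [-3.1, -4.8, 5.4]
finger_gap: 0.0131
grip_force: 61.0
```

```bash
python3 s.py
```

```text
15.3 [ 0.5246 -0.154   0.0991] yaw 62.13 F [-3.1 -4.8  5.4] M [-0.868  0.575  0.416] tau6 -0.113 j [-0.431  0.334 -0.261  0.975 -0.002  1.626] gap 0.0131
```

Torque has risen to 0.42 at 1.69 rad, so the bottle is tight. Small steps from here.

>>> jog_arm([
  [[0,0,0,0,0,0.015,255]],
])

```text
clock: 15.4
tcp_pos: [0.5246, -0.154, 0.0991]
orientation: [0.001, 0.868, 0.496, -0.0]
wrist_force: [-2.4, -3.7, 6.3]
finger_gap: 0.0135
grip_force: 62.0
```

```bash
python3 s.py
```

```text
15.4 [ 0.5246 -0.154   0.0991] yaw 59.46 F [-2.4 -3.7  6.3] M [-0.88   0.553  0.61 ] tau6 0.157 j [-0.431  0.334 -0.261  0.975 -0.002  1.673] gap 0.0135
```

>>> jog_arm([
  [[0,0,0,0,0,0.015,255]],
])

```text
clock: 15.5
tcp_pos: [0.5246, -0.154, 0.0991]
orientation: [0.001, 0.88, 0.475, -0.0]
wrist_force: [-2.8, -3.7, 5.9]
finger_gap: 0.0131
grip_force: 61.0
```

```bash
python3 s.py
```

```text
15.5 [ 0.5246 -0.154   0.0991] yaw 56.75 F [-2.8 -3.7  5.9] M [-1.038  0.695  0.41 ] tau6 -0.093 j [-0.431  0.334 -0.261  0.975 -0.002  1.72 ] gap 0.0131
```

>>> jog_arm([
  [[0,0,0,0,0,0.015,255]],
])

```text
clock: 15.6
tcp_pos: [0.5246, -0.1539, 0.0991]
orientation: [0.001, 0.891, 0.454, -0.0]
wrist_force: [-3.3, -3.3, 6.6]
finger_gap: 0.0134
grip_force: 60.8
```

```bash
python3 s.py
```

```text
15.6 [ 0.5246 -0.1539  0.0991] yaw 54.04 F [-3.3 -3.3  6.6] M [-0.726  0.645  0.278] tau6 -0.193 j [-0.431  0.334 -0.261  0.975 -0.002  1.767] gap 0.0134
```

Torque peaked near yaw 59.5° and has since dropped by over 0.3, so the slip is under way. Another 7° or so will finish the click.

>>> jog_arm([
  [[0,0,0,0,0,0.015,255],[0,0,0,0,0,0.015,255],[0,0,0,0,0,0.008,255]],
])

```text
clock: 15.9
tcp_pos: [0.5245, -0.154, 0.0991]
orientation: [0.001, 0.916, 0.4, -0.0]
wrist_force: [-3.2, -4.3, 6.1]
finger_gap: 0.013
grip_force: 60.9
```

```bash
python3 s.py
```

```text
15.9 [ 0.5245 -0.154   0.0991] yaw 47.21 F [-3.2 -4.3  6.1] M [-0.801  0.727  0.311] tau6 0.237 j [-0.431  0.334 -0.261  0.975 -0.002  1.886] gap 0.013
```

Releasing the knob and backing straight up to check the marks.

>>> jog_arm([
  [[0,0,0,0,0,0,255],[0,0,0,0,0,0,200],[0,0,0,0,0,0,120],[0,0,0,0,0,0,80],[0,0,0,0,0,0,80],[0,0,0,0,0,0,80],[0,0,-0.06,0,0,0,80],[0,0,-0.12,0,0,0,80],[0,0,-0.15,0,0,0,80],[0,0,-0.15,0,0,0,80],[0,0,-0.06,0,0,0,80],[0,0,0,0,0,0,80],[0,0,0,0,0,0,80]],
])

```text
clock: 17.2
tcp_pos: [0.5244, -0.1527, 0.2324]
orientation: [-0.0, 0.916, 0.401, -0.0]
wrist_force: [-0.8, -0.1, 0.2]
finger_gap: 0.0588
grip_force: 0.0
```

```bash
python3 s.py; python3 - <<'E'
from h import *
st,c=look('wrist','w6')
p=c['pixels'].astype(int); m=((p[...,0]>150)&(p[...,1]>140)&(p[...,2]<90)).astype('uint8')
n,l,s,ce=cv2.connectedComponentsWithStats(m)
N=np.array([.5498,-.0202]);yw=np.radians(79.54);ey=np.array([np.cos(yw),np.sin(yw)]);ex=np.array([ey[1],-ey[0]])
for i in range(1,n):
    if s[i,4]>15:
        q=atz(*ray(c,ce[i],st),.167); print(ce[i],s[i,4],'nest',(q[:2]-N)@ex,(q[:2]-N)@ey)
a=c['pixels'][...,::-1]; cv2.imwrite('pics/w6c.png',cv2.resize(a[60:280,230:500],None,fx=2.7,fy=2.7,interpolation=cv2.INTER_CUBIC))
E
```

```text
17.2 [ 0.5244 -0.1527  0.2324] yaw 47.31 F [-0.8 -0.1  0.2] M [ 0.01   0.016 -0.009] tau6 -0.0 j [-0.43   0.257 -0.028  1.287  0.     1.886] gap 0.0588
[216.93060837  51.07509506] 1052 nest 0.0005321513692200406 -0.00015865982277016421
[319.20289855 199.23188406] 69 nest 0.003823007271749122 -0.1266679496677806
```

View pics/w6c.png

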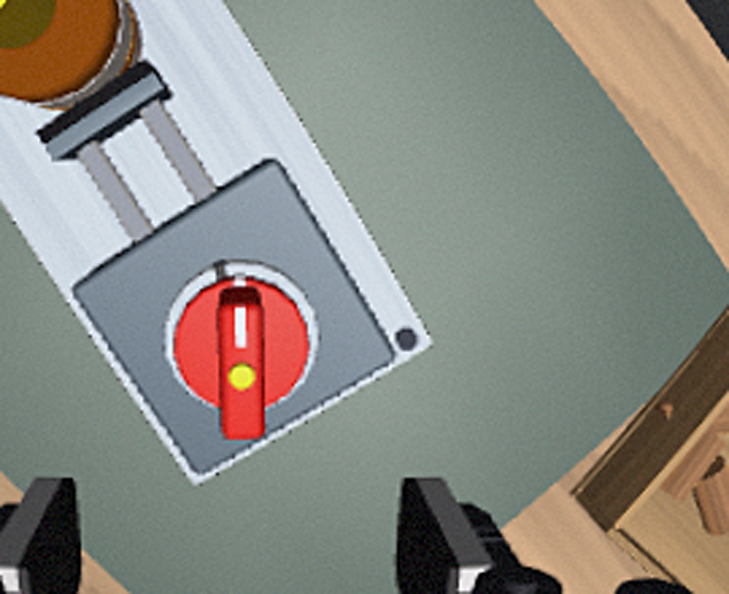

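The marks have parted: black at (221,270), white at (241,280), about 16° apart, which is one click. The bottle sits home at nest (0.5, -0.2) mm against the jaw, and the gripper is clear.

```bash
python3 -c "
from h import *
print(ticket.hand_in())"
```

```text
the job is handed in; nothing more can be done
None
```

The amber bottle stands upright, pressed home in the V. The knob was turned clockwise to its first click (marks about 16° apart) and released, and the job was handed in at about 17 s; the hand-in returned no verdict.

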